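Cap the drinking bottle with the sterilising tongs

TASK

The bottle's dust cap has just been sterilised, so nothing but the tongs may touch it, and your gripper must not touch the bottle either. Take the tongs out of their holder, squeeze them lightly on the flanged dust cap on the draining tray, carry it to the open bottle and push it down, slowly and gently, until it is fully home and has shut the pull-up spout; then let go of it and stand the tongs back in their holder. Do not shove the bottle about, and leave the other things where they are.

Things in the scene. Friction and masses are not known exactly. Their poses are not given: they have to be found in the camera images.
- tongs_grip (a point): Midway between the ribbed finger rests of the white sprung tongs, 40 mm below their flat top and 95 mm above the tips. z up along the tongs, y from arm to arm (the way they squeeze), x across. Rests: 17 mm wide, 22 mm tall, centred here, 54.5 mm over their outer faces when free. Grip the tongs here from above, closing along y.
- tongs_tip (a point): Midway between the two tips, at the level of their lower ends; same axes. Each tip is a shallow upright V (22 mm wide in x, 18 mm tall, 4 mm thick) that centres a round thing. Free, the tips are 50 mm apart inside, 58 mm outside; with the rests squeezed to 50 mm the tips are parallel and 33 mm apart, just closed on the dust cap. A hard push can shift the tongs in the grip.
- tongs: The loose U-shaped plastic tongs, 135 mm tall, 50 g, standing tips down in the holder; origin and axes as tongs_tip. Both arms turn in together on sprung hinges 34 mm above the rests' middle, so the tips move 3.8 times as far as the rests. The spring needs about 10 N of grip to reach 50 mm over the rests; grip beyond that reaches each tip at about a quarter. Let go, they spring open.
- cap_center (a point): Centre, half-way up, of the loose teal dust cap, standing mouth down on the tray: a round cup 33 mm across outside, 24.2 mm tall, with a flange 42 mm across and 4 mm thick round its mouth; inside 29 mm across and 21.7 mm deep. z points to the closed end.
- cap_rim (a point): Centre of the dust cap's open mouth, level with its lower edge, 12.1 mm below cap_center; z points to the closed end.
- cap: The dust cap, about 20 g; origin and axes as cap_rim. The tongs take it on its 33 mm wall just above the flange; the lower ends of the tips then bear on the flange (about 4 mm wide) when it is pushed down. Thin plastic: it cracks if pushed on the bottle with much over 20 N, or if the tongs clamp it with all a strong gripper has.
- bottle_seat (a point): On the axis of the open bottle, on the flat top of its ribbed lid (48 mm across), 136 mm above its base; z up. The cap is home when its mouth rests here. From the seat rises a boss 26 mm across, 12 mm tall, its top edge bevelled to 21 mm over the last 3 mm, and out of that the white spout, 18 mm across. The cap slips over the boss with 1.5 mm play all round.
- spout (a joint): How far the open bottle's pull-up spout stands out, in m: 0 is right down, 0.008 fully up. Its top is 21 mm above the seat plus this value. It slides stiffly, needs about 11 N and stays where it is left. A cap that is fully home holds it at 0.0007.
- bottle: The open teal drinking bottle, full, standing loose: 66 mm across, 0.3 to 0.6 kg; origin at the centre of its base, z up.
- holder_floor (a point): Centre of the inside floor of the fixed rectangular steel holder for the tongs, 4 mm above the counter. Inside it is 32 mm (x) by 68 mm (y); its walls stand 56 mm above the counter. The tongs stand on this floor, arms apart along y (either way round).
- tray: Fixed white draining tray, 200 mm (x) by 130 mm (y), its top 6 mm and its rim 10 mm above the counter; origin at the centre of its underside.
- capped: Bystander: a like bottle with its cap already on, 160 mm tall, 66 mm across; origin at the centre of its base.
- screwlid: Bystander: a low open screw lid, 48 mm across and 14 mm tall, lying on the same tray; origin at the centre of its underside.
- jar: Bystander: jar with a green lid, 76 mm across, 96 mm tall; origin at the centre of its base.
- mug: Bystander: white mug, 80 mm across, 90 mm tall; origin at the centre of its base.
There are look-alikes about, which are no part of the job. Of the things that look like the tongs, the largest one is meant. Leave any purple look-alike of the bottle alone.

How it is judged:
On the way, in this order (a step that is already met when the one before it is completed fails the run):
1. the tongs are lifted out of the holder (height (world z) of tongs_tip above 0.065 m), for 0.2 s.
2. the cap is lifted off the tray in the tongs (height (world z) of cap_rim above 0.04 m and contact force between tongs and cap above 0.3 N), for 0.3 s.
3. the cap is fully home on the bottle and the spout is shut (z of cap_rim in the frame of bottle_seat below 0.0015 m and horizontal distance between cap_rim and bottle_seat below 0.003 m and value of joint spout below 0.002 m), for 0.2 s.
At the end, for the whole second after the job is handed in: The cap sits upright on the open bottle, its mouth within 1.5 mm of the seat and 3 mm of its axis, the spout within 2 mm of shut; the bottle stands upright; the tongs, let go, stand at rest in their holder, tips within 20 mm of the middle of its floor, leaning under 0.2 rad (all of step 3 and angle between the z axis of cap_rim and the z axis of bottle_seat, either way round below 0.06 rad and angle between bottle's own z axis and vertical below 0.05 rad and contact force between tongs and cap below 0.05 N and distance between tongs_tip and holder_floor below 0.02 m and angle between tongs's own z axis and vertical below 0.2 rad and linear speed of each of tongs, cap, bottle below 0.02 m/s); the robot touches nothing.
It fails at once if the gripper or arm touches the cap or the bottle (contact force between any of the fingers, the arm and cap above 0.2 N or contact force between any of the fingers, the arm and bottle above 0.2 N).
It fails at once if the cap is pressed on the bottle with more than 22 N (contact force between cap and bottle above 22 N).
It fails at once if the cap is squeezed or pressed by the tongs with more than 40 N (contact force between tongs and cap above 40 N).
It fails at once if the bottle is shoved more than 20 mm or tipped (distance of bottle from where it was at the start of the episode above 0.02 m or angle between bottle's own z axis and vertical above 0.15 rad).
It fails at once if another thing is disturbed by more than 15 mm (distance of any of capped, screwlid, jar, mug from where it was at the start of the episode above 0.015 m).
It also fails if it takes over 72 s, if anything falls off the work surface, if the arm or the gripper's body presses on something with over 40 N, if the wrist force passes 120 N, or if a joint passes its speed limit or range.

ROBOT

A 7-joint arm with a two-finger parallel gripper is mounted at the origin on the work surface. World frame = base frame: x ahead of the robot, y to its left, z up, the work surface at z = 0. Lengths are in m, angles in rad, forces in N, time in s.
With the tool pointing down it reaches from about 0.425 to 0.825 m from the base axis. Payload 3.6 kg.
Tool frame: the origin (TCP) lies where the fingers leave the gripper's body, on its centre line; the fingertips stand 73 mm ahead of it and the grasp point (between the pads) lies 54 mm ahead of it; z points along the fingers, y is the line along which they close (so a half turn about z gives the same grasp; the last joint's range is limited). The gripper opens to 85 mm and grips with 20 to 120 N. Pads are 22 mm wide; open, the fingers measure 114 mm over their backs; the gripper's body (76 mm by 85 mm) begins 54 mm behind the grasp point. The pads swing forward as they close: fully open they stand 13 mm farther back than shut.
Start: joints at [1.218, 0.615, -0.013, 1.423, 0.008, 1.103, -0.04], TCP at [0.208, -0.616, 0.304] pointing down, gripper open.
Joint ranges: [-3.12, 3.12], [-0.3, 2.06], [-1.34, 1.32], [0.26, 2.42], [-1.36, 4.5], [0.01, 1.98], [-2.84, 2.84]. Speed limits (rad/s): [2.79, 2.79, 3.14, 3.14, 3.14, 3.14, 3.14].

INTERFACE

Orientations are given as a unit quaternion [x, y, z, w].
In Python, from station import arm, snapshot, camera_info, ticket gives the robot as it stands. Calls block until the motion is done:
- arm.movep(position, orientation): joint-space move of the TCP to a pose.
- arm.line_to(position, velocity=0.15, ori=None): straight line of the TCP; ori=None keeps the orientation; velocity is the mean speed in m/s.
- arm.move_j(angles): joint-space move.
- arm.move_gripper(opening, effort=None): opening from 0.0 (shut) to 1.0 (fully open); effort is the grip in N (None keeps the last); returns when the fingers have stopped.
- arm.pause(seconds).
- arm.ik(position, orientation): joint angles nearest the present ones, or None.
- snapshot(name): name is "scene" or "top"; returns the picture (420x560x3 uint8, blue, green, red); there is no depth.
- camera_info(name): a dict with "fx", "fy", "cx", "cy" (pixels), "R" (3x3) and "t" (3): a world point X has camera coordinates R X + t. Camera axes: x right, y down, z forward; pixel columns grow to the right and rows downward; lengths in m; the calibration is good to about 2 mm. A picture is of the moment at which its call begins. camera_info takes no time and is no camera call.
A pose or a line that the arm cannot do raises arm.MotionError and nothing moves.
- ticket.finish_job(): hands the job in; it is judged then, once.
Readings, each from a call of its own:
- arm.read_time(): time.
- arm.read_joint_positions(): joint angles.
- arm.read_dq(): joint speeds.
- arm.read_effort(): joint torques, N m.
- arm.read_tool_pos(): TCP position.
- arm.read_eef_rot(): TCP orientation.
- arm.read_ft_force(): force on the tool from outside, world axes, zero at the start.
- arm.read_wrist_torque(): the same for the moment, N m.
- arm.read_opening(): opening from 0.0 (shut) to 1.0 (fully open).
- arm.read_finger_force(): force on a finger pad.
Only numpy, scipy, OpenCV 4.12 (cv2) and the standard library are available. Lean on these libraries where they do the work, as an engineer would, in place of code of your own. Each camera call takes 0.05 s, during which the arm holds its last target. There are 200 camera calls.

## Working session

There is one attempt and no reset: what is moved stays moved. The work goes in short steps, each a Python script; the robot and the scene stay as the last script left them, time stands still between calls to the robot, and variables do not carry over. Pictures are saved under pics/ and viewed, at most 10 in all, crops included, and the job is handed in when it is done.

```bash
ls; mkdir -p pics
python3 - <<'E'
from station import arm,snapshot,camera_info
import cv2,numpy as np
for n in("scene","top"):
    im=snapshot(n);cv2.imwrite(f"pics/{n}0.png",im);c=camera_info(n)
    print(n,c["fx"],c["cx"],c["cy"],np.round(-np.array(c["R"]).T@c["t"],3),np.round(c["R"],3).tolist())
print(arm.read_eef_rot(),arm.read_time(),arm.read_ft_force(),arm.read_opening())
E
```

```text
pics
scene 515.4877019130737 275.6518909127404 200.43561529446805 [ 1.148 -0.252  1.078] [[0.337, 0.942, 0.015], [0.782, -0.271, -0.561], [-0.524, 0.201, -0.828]]
top 416.76031746395586 274.7710896502301 207.87822444604737 [0.473 0.002 0.98 ] [[0.029, -0.999, 0.015], [-0.992, -0.031, -0.12], [0.121, -0.011, -0.993]]
[ 9.86754672e-01  1.62215659e-01 -2.01651731e-04 -1.12076959e-03] 0.1 [ 0.07428571  0.72463748 -0.2289954 ] 0.9997969208387196
```

View pics/scene0.png

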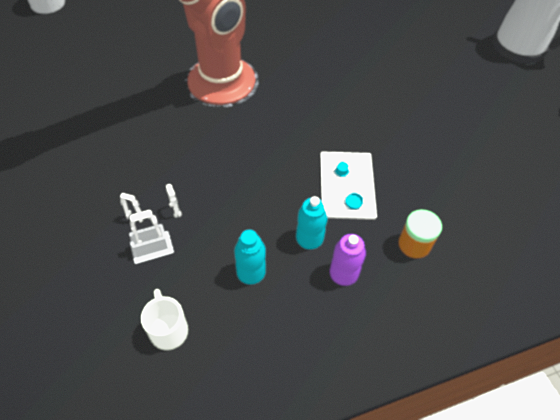

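View pics/top0.png

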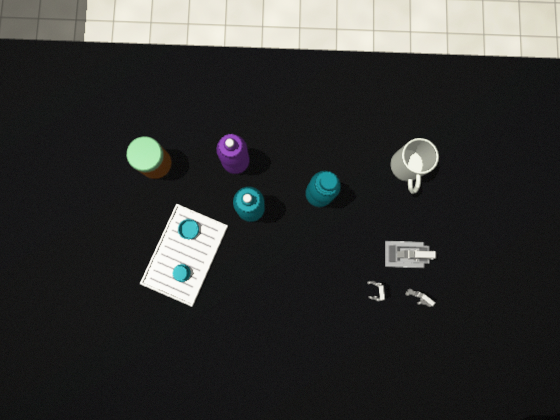

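Candidates, top picture. Tongs: the pair standing in the holder (415,254), and small pairs at (376,291) and (421,298); the largest is in the holder. Bottle: teal with white spout (248,203), teal already capped (325,188), purple (232,153); the first is meant. Cap: small disc (181,272), against the wider screw lid (190,229). I'll check these in a close crop.

Run:
```python
import cv2,numpy as np
s=cv2.imread("pics/scene0.png");t=cv2.imread("pics/top0.png")
r=lambda im,x,y,w,h:cv2.resize(im[y:y+h,x:x+w],(400,300),interpolation=cv2.INTER_CUBIC)
a=np.hstack([r(s,100,180,100,75+15)[:, :],r(t,360,230,100,75)])
b=np.hstack([r(s,290,150,100,75),r(t,135,195,120,90)])
cv2.imwrite("pics/crop1.png",np.vstack([a,b]))
```

```text
(no output)
```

View pics/crop1.png

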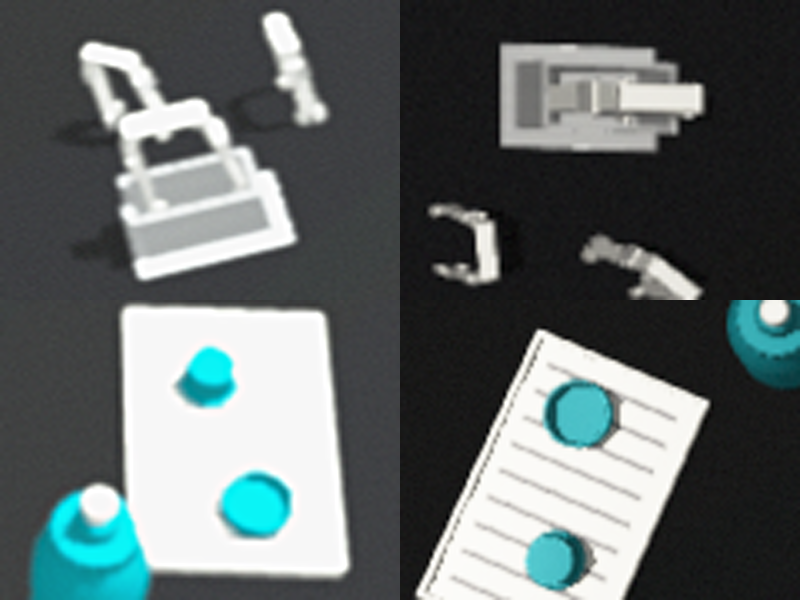

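```bash
cat > h.py <<'E'
import cv2,numpy as np
from station import arm,snapshot,camera_info,ticket
C={n:camera_info(n) for n in("scene","top")}
def ray(n,p):
    c=C[n];R=np.array(c["R"]);o=-R.T@np.array(c["t"])
    return o,R.T@np.array([(p[0]-c["cx"])/c["fx"],(p[1]-c["cy"])/c["fy"],1])
def plane(n,p,z):
    o,d=ray(n,p);return o+d*(z-o[2])/d[2]
def tri(ps,pt):
    (o,d),(q,e)=ray("scene",ps),ray("top",pt)
    s=np.linalg.lstsq(np.c_[d,-e],q-o,rcond=None)[0]
    a,b=o+s[0]*d,q+s[1]*e
    return (a+b)/2,np.linalg.norm(a-b)
def proj(n,X):
    c=C[n];v=np.array(c["R"])@X+np.array(c["t"]);return np.array([c["fx"]*v[0]/v[2]+c["cx"],c["fy"]*v[1]/v[2]+c["cy"]])
def blobs(im,kind,box,thr=200,amin=12):
    x,y,w,h=box;s=im[y:y+h,x:x+w].astype(int);mn=s.min(2);mx=s.max(2)
    m=(mn>thr) if kind=="white" else ((mx-mn>60)&(s[...,0]>s[...,2]+60)&(s[...,1]>s[...,2]+40))
    n,l,st,ce=cv2.connectedComponentsWithStats(m.astype(np.uint8))
    return [(ce[i]+[x,y],st[i][4],(st[i][:4]+[x,y,0,0]).tolist(),(l==i)) for i in range(1,n) if st[i][4]>=amin]
E
python3 - <<'E'
from h import *
s=cv2.imread("pics/scene0.png");t=cv2.imread("pics/top0.png")
np.set_printoptions(precision=4,suppress=True)
for n,im,k,b,thr in[("scene",s,"teal",(323,155,50,60),0),("top",t,"teal",(140,210,70,80),0),("scene",s,"white",(303,190,25,20),200),("top",t,"white",(236,190,25,20),170),
  ("scene",s,"white",(115,205,70,60),200),("top",t,"white",(380,235,65,35),200),("top",t,"white",(380,235,65,35),140)]:
    print(n,k,thr,"|",[(c.round(1),a,bb) for c,a,bb,_ in blobs(im,k,b,thr)])
g=lambda n,im,k,b,thr:max(blobs(im,k,b,thr),key=lambda v:v[1])[0]
for nm,a,c in[("spout",g("s",s,"white",(303,190,25,20),200),g("t",t,"white",(236,190,25,20),170)),]:
    print(nm,tri(a,c),plane("scene",a,.165),plane("top",c,.165))
for n,im,b in(("scene",s,(323,155,50,60)),("top",t,(140,210,70,80))):
    for c,a,bb,m in blobs(im,"teal",b): print(n,c,plane(n,c,.018),plane(n,c,.014))
# tongs bar
c=[v for v in blobs(t,"white",(380,235,65,35),200)]
for v in c:
    ys,xs=np.nonzero(v[3]);print("bar",cv2.minAreaRect(np.c_[xs+380,ys+235].astype(np.float32)),plane("top",v[0],.139))
# holder direct view intensities
print(t[246:266:2,382:442:3].min(2))
E
```

```text
scene teal 0 | [(array([341.9, 169.3]), np.int32(163), [335, 162, 14, 15]), (array([353.8, 200.5]), np.int32(234), [345, 193, 18, 16]), (array([323.6, 210.7]), np.int32(19), [323, 205, 3, 10])]
top teal 0 | [(array([188.2, 228.8]), np.int32(319), [178, 219, 21, 20]), (array([180.2, 272.7]), np.int32(212), [173, 264, 17, 18])]
scene white 200 | [(array([324.7, 198.6]), np.int32(107), [322, 190, 6, 20]), (array([314.6, 200.3]), np.int32(65), [310, 196, 10, 10])]
top white 170 | [(array([246.5, 197.5]), np.int32(52), [243, 194, 8, 8])]
scene white 200 | [(array([148.1, 234.4]), np.int32(931), [124, 205, 50, 59]), (array([176.1, 210.1]), np.int32(51), [170, 205, 11, 11])]
top white 200 | [(array([424. , 253.7]), np.int32(111), [415, 250, 20, 8])]
top white 140 | [(array([407.6, 253.9]), np.int32(819), [385, 241, 51, 26])]
spout (array([0.5957, 0.0599, 0.1641]), np.float64(0.023001977612812953)) [0.5997 0.0707 0.165 ] [0.5911 0.0492 0.165 ]
scene [341.8712 169.2515] [0.4406 0.2006 0.018 ] [0.4379 0.2023 0.014 ]
scene [353.7735 200.5385] [0.5404 0.1889 0.018 ] [0.5381 0.1906 0.014 ]
scene 
[... 488 characters left out ...]
  18  21
   21  25]
 [ 22 148 163 110 109 116 164 167 144 174 171 205 171 122 116 131  50  60
   21  21]
 [ 20 148 161 111 109 155 156 156 128 177 153 210 227 227 225 225 222 224
   41  17]
 [ 22 149 162 112 112 162 155 154 128 178 154 211 227 227 226 225 225 224
   42  25]
 [ 21 147 161 112 110 162 156 157 127 179 156 220 225 227 226 226 226 226
   40  20]
 [ 24 146 163 112 110 124 144 158 166 138  95 102 100  89  95 108 132 139
   26  20]
 [ 25 148 161 112 111 139 165 182 180 181 181 156 163 112 112 132  18  14
   18  23]
 [ 23 148 176 159 160 179 183 171 182 181 177 154 152 159 148 147  20  21
   23  21]
 [ 22 150 183 181 180 182 181 180 179 180 179 178 179 177  74  23  21  22
   23  22]]
```

Run:
```python
import cv2
s=cv2.imread("pics/scene0.png");print(s[206:262:2,118:180:3].min(2))
cv2.imwrite("pics/crop2.png",cv2.resize(s[204:264,115:180],(650,600),interpolation=cv2.INTER_NEAREST))
```

```text
[[ 61  62 232 150  58 131 237 103  57  61  62  57  62  61  61  56  51  94
  162 229 122]
 [ 62  60 202 193  58  73 239 196  58  56  62  57  63  60  51  49  58  59
   80 232 167]
 [ 61  60 156 231 162  55 218 245  85 164 255 136  58  53  45  62  62  62
   61 224 204]
 [ 62  63 114 243 207  58 165 249 255 251 248 250  52  45  48  66  62  61
   57 214 240]
 [ 63  59  71 254 184 255 252 247 247 247 247 255  90  55  47  60  62  61
   65 216 222]
 [ 54  49  52 228 252 248 247 247 248 251 254 245 255  59  45  54  62  57
   57 182 143]
 [ 45  46  50 135 254 247 249 249 251 161 136 225 251  86  44  45  50  51
   57  71  61]
 [ 39  50  59  60 191 252 230 221 171  54  59 163 250 132  55  61  60  62
   61  63  58]
 [ 46  45  45  43 148 218  64 105  78  59  60  98 253 155  60  59  60  63
   61  63  61]
 [ 63  57  56  56 144 214  63  57  61  62  57  56 203 193 202  73  63  64
   64  60  64]
 [ 60  63  58  61 117 223  83  62  57  58  83 151 218 225 243 118  62  63
   60  61  64]
 [ 60  60  57  61 101 248 115  68 106 185 231 231 207 235 212 166  57  61
   64  61  63]
 [ 65  59  64  60  65 219 172 22
[... 692 characters left out ...]
1  58  98 248 231 198 171 168 170 172 170 170 169 165 173 249
  190  56  62]
 [ 61  63  62  46  63 179 171 171 170 171 170 169 170 167 165 168 198 248
  236  56  57]
 [ 62  63  56  43  51 175 170 171 170 172 170 168 166 170 208 244 250 247
  255  58  61]
 [ 61  52  48  43  41 161 172 171 170 171 168 180 222 249 249 248 249 254
  238  60  60]
 [ 45  45  43  42  42 156 174 171 169 186 237 251 249 248 250 255 228 129
   67  63  61]
 [ 50  47  44  46  42 124 185 203 245 250 248 248 251 255 212 102  58  56
   60  60  62]
 [ 60  55  56  53  43 142 252 249 248 248 253 252 181  91  57  59  59  62
   64  63  61]
 [ 59  63  62  54  52 136 249 249 255 238 140  76  54  60  63  62  59  61
   63  63  61]]
```

View pics/crop2.png

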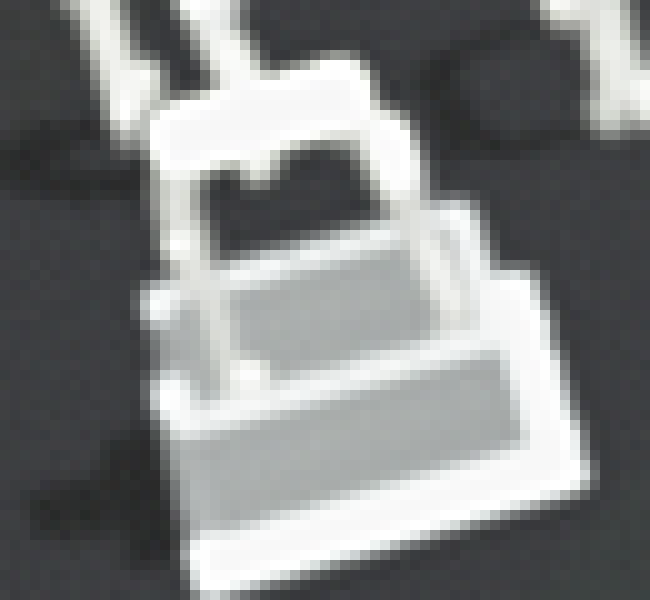

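The largest tongs stand in the holder: in scene0 the bar's middle is at about (140.8,215), and the holder's base-plate front edge runs (135,263)-(174,253). Next I triangulate the points.

Run:
```python
from h import *
np.set_printoptions(precision=4,suppress=True)
print("bar",tri((140.8,215.),(424.5,253.6)))
for p in[(130,218.5),(151.0,212)]:print("bar end scene",plane("scene",p,.139))
for p in[(415,253),(435,254)]:print("bar end top",plane("top",p,.139))
print("cap",tri((341.9,169.3),(180.25,272.7)));print("lid",tri((353.8,200.5),(188.2,228.8)))
print("spout",tri((314.6,200.3),(246.5,197.5)))
for z in(.157,.161,.165):print(z,plane("scene",(314.6,200.3),z),plane("top",(246.5,197.5),z))
for p in[(135.,263.3),(174,253),(168.,231.)]:print("base edge scene",plane("scene",p,.004))
# holder outer extents in top image (base plate/walls): left edge, corners
t=cv2.imread("pics/top0.png").min(2)
for x in(386,392,400,408,416,420):
    c=np.nonzero(t[235:275,x]>90)[0]+235;print(x,c.min(),c.max(),end="; ")
for y in(246,250,254,258,262,265):
    c=np.nonzero(t[y,375:445]>90)[0]+375;print(y,c.min(),c.max(),end="; ")
```

```text
bar (array([ 0.4922, -0.3119,  0.1372]), np.float64(0.0015196551616315104))
bar end scene [ 0.4952 -0.3346  0.139 ]
bar end scene [ 0.4935 -0.2888  0.139 ]
bar end top [ 0.4925 -0.2927  0.139 ]
bar end top [ 0.4917 -0.3332  0.139 ]
cap (array([0.4348, 0.2039, 0.0093]), np.float64(0.000797663395090093))
lid (array([0.5361, 0.1912, 0.011 ]), np.float64(0.001516386600475841))
spout (array([0.5923, 0.0501, 0.1582]), np.float64(0.001130364560651571))
0.157 [0.5917 0.051  0.157 ] [0.5923 0.0496 0.157 ]
0.161 [0.5941 0.0497 0.161 ] [0.5917 0.0494 0.161 ]
0.165 [0.5966 0.0484 0.165 ] [0.5911 0.0492 0.165 ]
base edge scene [ 0.5267 -0.3585  0.004 ]
base edge scene [ 0.5299 -0.2672  0.004 ]
base edge scene [ 0.4666 -0.2669  0.004 ]
386 241 266; 392 241 266; 400 241 266; 408 241 267; 416 242 267; 420 242 267; 246 385 428; 250 385 428; 254 385 435; 258 385 434; 262 385 429; 265 385 423;
```

Run:
```python
from h import *
np.set_printoptions(precision=4,suppress=True)
q=[1.,0,0,0]
for k in([1.,0,0,0],[0,1.,0,0]):
  for p in([.493,-.3115,.30],[.493,-.3115,.15],[.437,.2015,.16],[.592,.05,.36],[.592,.05,.29]):
    j=arm.ik(p,k);print(k,p,None if j is None else np.array(j))
```

```text
[1.0, 0, 0, 0] [0.493, -0.3115, 0.3] [ 0.5045  0.5128  0.0338  1.6315 -0.0197  0.9976 -1.0262]
[1.0, 0, 0, 0] [0.493, -0.3115, 0.15] [ 0.4952  0.6993  0.0494  1.7817 -0.0518  0.6618 -0.9969]
[1.0, 0, 0, 0] [0.437, 0.2015, 0.16] [-0.4285  0.574  -0.0715  2.055   0.0788  0.5151 -2.128 ]
[1.0, 0, 0, 0] [0.592, 0.05, 0.36] [ 0.0431  0.49   -0.2641  1.5034  0.134   1.166  -1.815 ]
[1.0, 0, 0, 0] [0.592, 0.05, 0.29] [-0.0153  0.5446 -0.1692  1.6089  0.1041  0.9969 -1.7879]
[0, 1.0, 0, 0] [0.493, -0.3115, 0.3] [ 0.982   0.6127 -0.7599  1.6157  0.4605  1.1004  1.6709]
[0, 1.0, 0, 0] [0.493, -0.3115, 0.15] [ 0.9114  0.7839 -0.6422  1.7678  0.6269  0.805   1.5298]
[0, 1.0, 0, 0] [0.437, 0.2015, 0.16] [-0.0135  0.671  -0.7054  2.0425  0.696   0.68    0.393 ]
[0, 1.0, 0, 0] [0.592, 0.05, 0.36] [ 0.3668  0.595  -0.8449  1.4927  0.456   1.2595  1.0376]
[0, 1.0, 0, 0] [0.592, 0.05, 0.29] [ 0.354   0.6577 -0.8154  1.5967  0.5183  1.1158  0.9804]
```

Run:
```python
from h import *
np.set_printoptions(precision=4,suppress=True)
q=[1.,0,0,0]
arm.movep([.493,-.3115,.30],q)
arm.line_to([.493,-.3115,.20],.2);arm.line_to([.493,-.3115,.151],.1)
print(arm.read_ft_force(),arm.read_tool_pos())
for o in(.70,.66,.64,.62):
    arm.move_gripper(o,20);print(o,arm.read_opening(),arm.read_finger_force(),arm.read_ft_force())
print(arm.read_time())
for n in("scene","top"):cv2.imwrite(f"pics/{n}1.png",snapshot(n))
a=cv2.imread("pics/scene1.png")[170:275,90:230];b=cv2.imread("pics/top1.png")[210:315,350:490]
cv2.imwrite("pics/c1.png",cv2.resize(np.hstack([a,b]),(800,300),interpolation=cv2.INTER_CUBIC))
```

```text
[0.7729 0.0556 0.516 ] [ 0.4935 -0.3118  0.1517]
0.7 0.6995169970930057 0.05569925204326864 [-0.4282 -0.5298  0.6176]
0.66 0.6614700687976904 0.09692923593320302 [0.4152 0.2336 0.1042]
0.64 0.6427344755476881 1.5404744101397227 [ 0.2903 -0.0086  1.5386]
0.62 0.623273401056304 4.396255675528664 [-1.0674  0.5546  1.5292]
3.9667
```

View pics/c1.png

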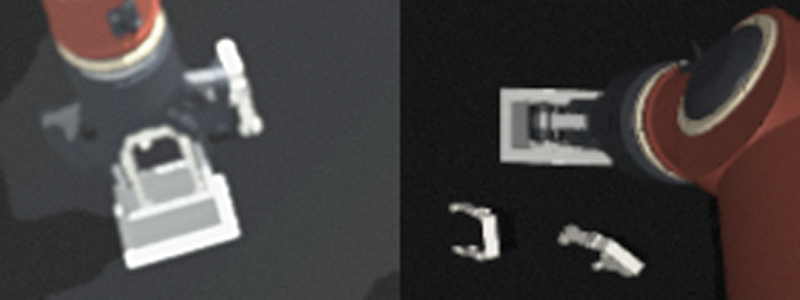

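The pads are on the rests (4.4 N at 0.623, about 53 mm) and the tongs are centred between the fingers. I lift them, go above the cap and look from close.

Run:
```python
from h import *
np.set_printoptions(precision=4,suppress=True)
q=[1.,0,0,0]
arm.move_gripper(.61,20);print(arm.read_opening(),arm.read_finger_force(),arm.read_tool_pos())
arm.line_to([.493,-.3115,.32],.12);arm.pause(.2);print(arm.read_tool_pos(),arm.read_finger_force(),arm.read_opening())
arm.movep([.437,.2015,.32],q)
arm.line_to([.437,.2015,.200],.15)
print(arm.read_tool_pos(),arm.read_finger_force(),arm.read_time())
for n in("scene","top"):cv2.imwrite(f"pics/{n}2.png",snapshot(n))
a=cv2.imread("pics/scene2.png")[120:220,290:400];b=cv2.imread("pics/top2.png")[205:305,130:240]
cv2.imwrite("pics/c2.png",cv2.resize(np.hstack([a,b]),(800,364),interpolation=cv2.INTER_CUBIC))
```

```text
0.6070085568818033 5.904821008443832 [ 0.4931 -0.3113  0.1511]
[ 0.4929 -0.3114  0.3195] 4.421603232622147 0.6136714651462496
[0.4376 0.2016 0.2006] 4.420497268438339 8.8583
```

View pics/c2.png

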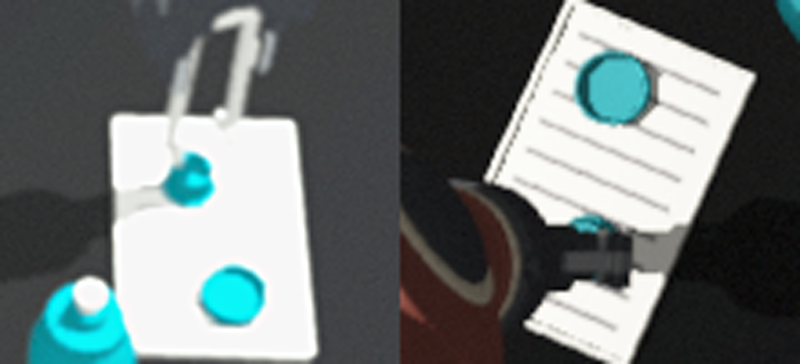

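Run:
```python
from h import *
np.set_printoptions(precision=1,suppress=True)
for dy in(-.0235,0,.0235):print("tip",proj("scene",[.4376,.2016+dy,.0535]),proj("scene",[.4376,.2016+dy,.0715]))
for z in(.0065,.0302):print("cap",proj("scene",[.437,.2015,z]),proj("top",[.437,.2015,z]))
a=cv2.imread("pics/scene2.png")[130:190,320:375]
cv2.imwrite("pics/c3.png",cv2.resize(a,(550,600),interpolation=cv2.INTER_CUBIC))
```

```text
tip [335.  162.1] [335.8 157.6]
tip [343.5 159.7] [344.4 155.3]
tip [351.9 157.4] [352.9 152.9]
cap [341.1 170.8] [181.4 271.7]
cap [342.2 165.2] [179.2 272. ]
```

View pics/c3.png

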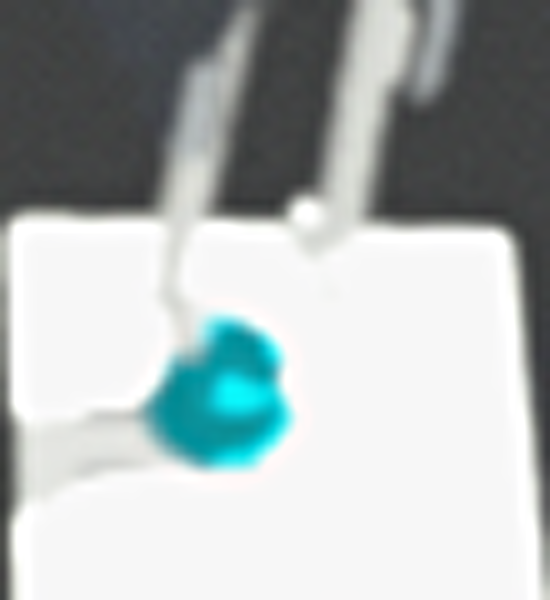

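The tongs hang square. The left tip is at about (338.5,165.5), where the calibration predicts it, and the cap lies between the tips. I lower with a force watch, then close.

Run:
```python
from h import *
np.set_printoptions(precision=3,suppress=True)
f0=np.mean([arm.read_ft_force() for _ in range(5)],0)
for z in(.185,.178,.172,.168,.165,.162,.160,.1588):
    arm.line_to([.437,.2015,z],.05);f=arm.read_ft_force()-f0
    if abs(f[2])>2.5: print("contact",z,f);break
print(z,f,arm.read_tool_pos())
for o in(.60,.59,.58,.57):
    arm.move_gripper(o,20);print(o,arm.read_opening(),arm.read_finger_force(),arm.read_ft_force()-f0)
    if arm.read_opening()>o+.012:break
print(arm.read_tool_pos(),arm.read_time())
```

```text
0.1588 [0.621 1.022 0.248] [0.437 0.201 0.159]
0.6 0.5959611931274587 5.605980232357979 [ 1.574 -0.872  0.671]
0.59 0.5904434024537918 7.884239852428436 [0.881 0.134 0.065]
0.58 0.5800461229972487 13.043270856142044 [1.494 0.77  1.27 ]
0.57 0.5800622096762582 21.383614540100098 [0.088 0.668 2.391]
[0.437 0.201 0.159] 12.0833
```

The fingers stopped at 0.580 (about 49.3 mm) with 21 N, so the cap is clamped. I lift it, carry it above the bottle and look.

Run:
```python
from h import *
np.set_printoptions(precision=4,suppress=True)
q=[1.,0,0,0]
arm.move_gripper(.54,30);print(arm.read_opening(),arm.read_finger_force())
arm.line_to([.437,.2015,.22],.05);arm.pause(.4)
arm.line_to([.437,.2015,.355],.15)
arm.line_to([.592,.0495,.355],.12);arm.pause(.3)
print(arm.read_tool_pos(),arm.read_eef_rot(),arm.read_opening(),arm.read_finger_force(),arm.read_time(),arm.read_ft_force())
for n in("scene","top"):cv2.imwrite(f"pics/{n}3.png",snapshot(n))
a=cv2.imread("pics/scene3.png")[120:230,270:380];b=cv2.imread("pics/top3.png")[145:255,195:305]
cv2.imwrite("pics/c4.png",cv2.resize(np.hstack([a,b]),(800,400),interpolation=cv2.INTER_CUBIC))
```

```text
0.576063805979147 33.284043073654175
[0.5919 0.0497 0.3551] [ 1.      0.0001  0.     -0.    ] 0.5755826670175637 33.21812331676483 17.3833 [ 0.7039 -0.0667 -1.2833]
```

View pics/c4.png

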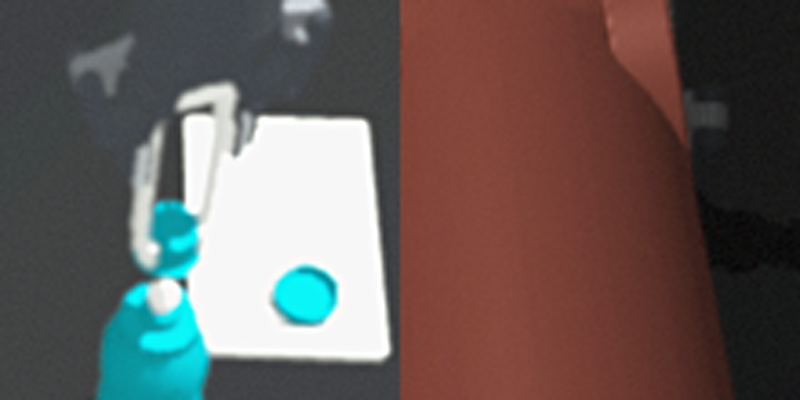

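Run:
```python
from h import *
np.set_printoptions(precision=2,suppress=True)
s=cv2.imread("pics/scene3.png");s0=cv2.imread("pics/scene0.png")
P=lambda c,r,z:np.array([proj("scene",[c[0]+r*np.cos(a),c[1]+r*np.sin(a),z]) for a in np.linspace(0,6.28,73)])
def ext(p):return np.r_[p.min(0),p.max(0)]
for c,a,b,m in blobs(s,"teal",(295,165,40,60),amin=8)+blobs(s0,"teal",(328,155,28,30)):print("teal",c,a,b[0]-.5,b[1]-.5,b[0]+b[2]-.5,b[1]+b[3]-.5)
for im in(s,s0):
  for c,a,b,m in blobs(im,"white",(308,193,14,16),150):print("spout",c,a,b)
cap=(.592,.0495);z=.355-.1528
print("exp flange",ext(P(cap,.021,z)),"top",ext(P(cap,.0165,z+.0242)))
cap=(.437,.2015);print("tray exp flange",ext(P(cap,.021,.006)),"top",ext(P(cap,.0165,.0302)))
for x in(.592,.594):print("spout exp top",ext(P((x,.0495),.009,.165)),"base",ext(P((x,.0495),.009,.157)))
print("px per mm x,y,z",*(proj("scene",np.array([.592,.0495,.19])+d)-proj("scene",[.592,.0495,.19]) for d in np.eye(3)*.001))
```

```text
teal [317.54 185.47] 237 309.5 174.5 324.5 196.5
teal [311.88 213.68] 606 297.5 196.5 327.5 224.5
teal [341.87 169.25] 163 334.5 161.5 348.5 176.5
spout [314.87 200.63] 70 [311, 196, 9, 10]
spout [314.5  200.36] 78 [310, 196, 10, 10]
exp flange [305.6  180.35 325.69 196.73] top [308.54 175.16 324.63 188.16]
tray exp flange [333.08 164.62 349.11 177.37] top [335.83 160.22 348.62 170.31]
spout exp top [310.09 195.06 318.46 201.98] base [309.83 197.16 318.15 204.05]
spout exp top [310.43 195.78 318.81 202.71] base [310.17 197.88 318.5  204.78]
px per mm x,y,z [0.18 0.37] [ 0.44 -0.13] [ 0.04 -0.27]
```

Run:
```python
import cv2
s=cv2.imread("pics/scene3.png")
cv2.imwrite("pics/c5.png",cv2.resize(s[165:215,292:342],(600,600),interpolation=cv2.INTER_NEAREST))
```

```text
(no output)
```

View pics/c5.png

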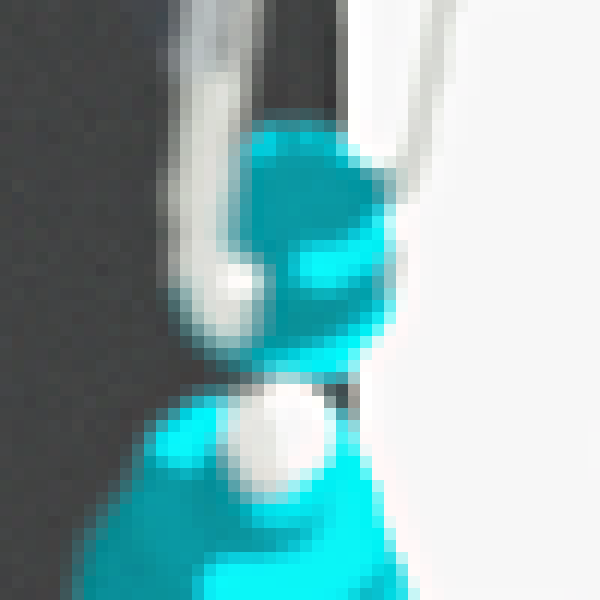

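The cap is held square. It appears slightly up-left of the spout (flange about 305-325, bottom row 196; spout centre about (314.7,201)), which suggests it needs to go a few mm in +x. I cross-check with the bottle's body outline, then look again with the cap close above the spout.

Run:
```python
from h import *
np.set_printoptions(precision=2,suppress=True)
s0=cv2.imread("pics/scene0.png");t0=cv2.imread("pics/top0.png")
P=lambda n,c,r,z:np.array([proj(n,[c[0]+r*np.cos(a),c[1]+r*np.sin(a),z]) for a in np.linspace(0,6.28,73)])
ext=lambda p:np.r_[p.min(0),p.max(0)]
for n,im,b in(("scene",s0,(288,190,42,65)),("top",t0,(230,180,40,45))):
    s=im.astype(int);m=((s[...,0]-s[...,2]>30)&(s[...,1]-s[...,2]>25)).astype(np.uint8)
    mm=np.zeros_like(m);x,y,w,h=b;mm[y:y+h,x:x+w]=m[y:y+h,x:x+w];ys,xs=np.nonzero(mm);print(n,xs.min()-.5,ys.min()-.5,xs.max()+.5,ys.max()+.5)
    for x in(.592,.596):print(x,"base",ext(P(n,(x,.0495),.033,0)),"z.09",ext(P(n,(x,.0495),.033,.09)),"lid",ext(P(n,(x,.0495),.024,.136)))
arm.line_to([.595,.0495,.325],.05);arm.pause(.3);print(arm.read_tool_pos(),arm.read_time())
im=snapshot("scene");cv2.imwrite("pics/scene4.png",im)
cv2.imwrite("pics/c6.png",cv2.resize(im[165:225,287:347],(600,600),interpolation=cv2.INTER_NEAREST))
c=(.595,.0495);z=.325-.1528;print("flange",ext(P("scene",c,.021,z)),"top",ext(P("scene",c,.0165,z+.0242)))
```

```text
scene 294.5 196.5 327.5 249.5
0.592 base [295.33 225.39 322.66 249.11] z.09 [297.19 205.04 326.26 229.65] lid [302.33 196.95 324.18 215.18]
0.596 base [295.92 226.71 323.3  250.52] z.09 [297.82 206.41 326.94 231.11] lid [302.99 198.35 324.88 216.65]
top 232.5 186.5 264.5 221.5
0.592 base [236.09 193.46 263.98 221.13] z.09 [232.85 187.02 263.52 217.41] lid [235.34 187.54 258.85 210.8 ]
0.596 base [236.15 191.8  264.03 219.44] z.09 [232.93 185.2  263.58 215.55] lid [235.42 185.62 258.91 208.85]
[0.6  0.05 0.33] 18.5333
flange [305.23 189.67 324.89 205.9 ] top [308.1  184.78 323.84 197.66]
```

View pics/c6.png

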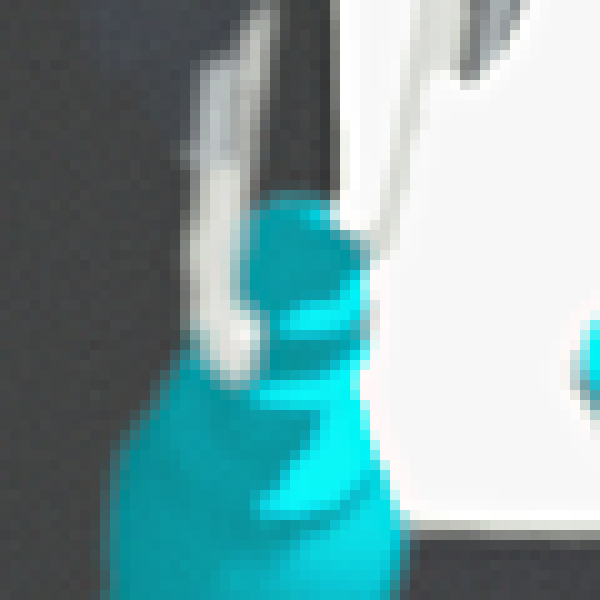

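The bottle outline puts its axis at about (0.592,0.0495) in both cameras. The spout, seen from its root, agrees. The held cap sits about 2.5 mm towards -x of the TCP, so the target is (0.5945,0.050). I lower with a force guard.

```bash
cat > push.py <<'E'
from h import *
import sys
np.set_printoptions(precision=3,suppress=True)
def down(x,y,z0,z1,step,flim,latlim,f0,v=.01,verbose=1):
    z=z0
    while z>z1+1e-6:
        z-=step;arm.line_to([x,y,z],v)
        f=np.mean([arm.read_ft_force() for _ in range(3)],0)-f0
        if verbose and (abs(f[2])>2):print(round(z,4),f)
        if f[2]>flim or np.hypot(f[0],f[1])>latlim:
            print("stop",z,f,arm.read_tool_pos());break
    return z
E
python3 - <<'E'
from push import *
x,y=.5945,.050
arm.line_to([x,y,.325],.03);arm.pause(.2)
f0=np.mean([arm.read_ft_force() for _ in range(10)],0)
z=down(x,y,.325,.298,.001,3.5,3.5,f0,.02)
print(z,arm.read_tool_pos(),arm.read_time(),f0,arm.read_ft_force())
E
```

```text
0.298 [0.594 0.05  0.298] 25.7833 [-0.116  0.591 -0.906] [ 0.214  0.4   -0.731]
```

Run:
```python
from push import *
x,y=.5945,.050
f0=np.array([-.1,.5,-.85])
z=down(x,y,.298,.291,.0005,14.5,5,f0,.01)
print(z,arm.read_tool_pos(),arm.read_time(),arm.read_opening(),arm.read_finger_force())
```

```text
0.293 [-0.919 -0.177  2.93 ]
0.2925 [-1.883 -1.396  6.324]
0.292 [-1.478 -1.107  5.954]
0.2915 [-1.765 -1.167  5.697]
0.291 [-1.357 -1.364  6.842]
0.291 [0.595 0.05  0.292] 29.2833 0.5789263096090779 30.247999727725983
```

Run:
```python
from push import *
x,y=.5945,.050
f0=np.array([-.1,.5,-.85])
z=down(x,y,.291,.284,.0005,15.5,6,f0,.008)
print(z,arm.read_tool_pos(),arm.read_time(),arm.read_opening(),arm.read_finger_force())
```

```text
0.2905 [-1.98  -1.064  8.303]
0.29 [-2.663 -0.29   9.778]
0.2895 [-1.938 -1.953 10.682]
0.289 [-2.631 -1.571 10.764]
0.2885 [-1.844 -1.023 12.108]
0.288 [-2.513 -2.287 11.071]
0.2875 [-1.817 -1.064 11.026]
0.287 [-2.3   -1.627 12.068]
0.2865 [-2.531 -1.544 11.359]
0.286 [-1.831 -1.405 12.092]
0.2855 [-1.908 -1.331 11.435]
0.285 [-2.141 -1.527 13.602]
0.2845 [-2.46  -1.692 14.691]
0.284 [-2.204 -0.882 15.224]
0.284 [0.596 0.05  0.287] 32.7833 0.5774056144591709 30.880488753318787
```

Run:
```python
from push import *
x,y=.5945,.050
f0=np.array([-.1,.5,-.85])
z=down(x,y,.284,.281,.0004,17.3,6,f0,.006)
print(z,np.round(arm.read_tool_pos(),5),arm.read_time(),arm.read_opening(),arm.read_finger_force())
im=snapshot("scene");cv2.imwrite("pics/scene5.png",im)
cv2.imwrite("pics/c7.png",cv2.resize(im[165:260,280:400],(758,600),interpolation=cv2.INTER_CUBIC))
```

```text
0.2836 [-2.98  -1.585 16.492]
0.2832 [-2.894 -1.646 17.105]
0.2828 [-3.292 -2.315 18.709]
stop 0.28279999999999994 [-3.292 -2.315 18.709] [0.596 0.05  0.287]
0.28279999999999994 [0.596 0.05  0.287] 33.5333 0.5779987034275612 31.16190254688263
```

View pics/c7.png

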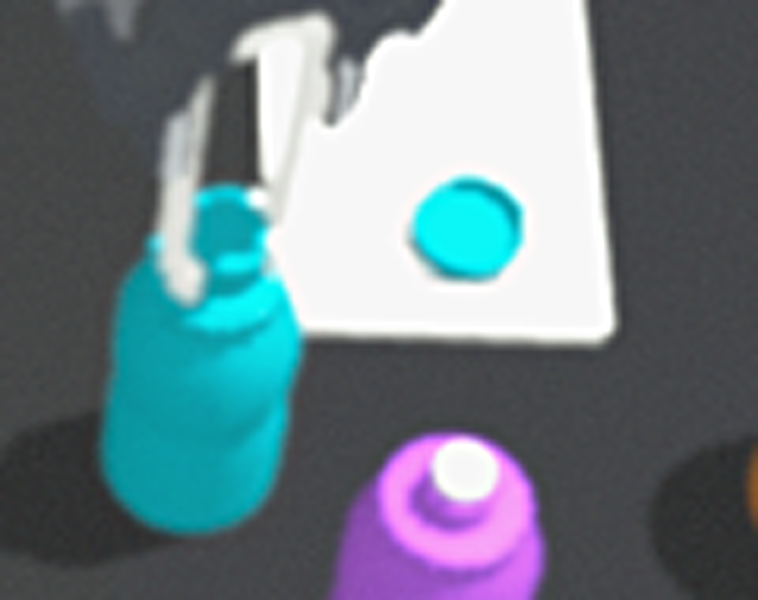

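The force climbs while the TCP stays at 0.287. The tip level there (0.140) equals seat plus flange, so the cap is home. Now I unload, open the tongs slightly, rise straight up and check.

Run:
```python
from push import *
f0=np.array([-.1,.5,-.85])
p=np.array(arm.read_tool_pos());print(p)
arm.line_to([p[0],p[1],p[2]+.0002],.01);arm.pause(.2);print(arm.read_ft_force()-f0,arm.read_tool_pos())
for o in(.59,.60,.61):
    arm.move_gripper(o,20);print(o,arm.read_opening(),arm.read_finger_force(),arm.read_ft_force()-f0)
q=np.array(arm.read_tool_pos())
for dz in(.004,.010,.02,.04):
    arm.line_to([q[0],q[1],p[2]+dz],.03);print(dz,arm.read_ft_force()-f0,arm.read_finger_force())
arm.line_to([q[0],q[1],.36],.12)
print(arm.read_tool_pos(),arm.read_time())
im=snapshot("scene");cv2.imwrite("pics/scene6.png",im)
cv2.imwrite("pics/c8.png",cv2.resize(im[140:260,270:390],(600,600),interpolation=cv2.INTER_CUBIC))
```

```text
[0.596 0.05  0.287]
[-0.658 -1.271  4.853] [0.596 0.05  0.287]
0.59 0.5884126901061048 6.533054485917091 [-0.102 -0.83   2.608]
0.6 0.6031303490878632 5.129237025976181 [ 0.964 -0.069  1.894]
0.61 0.6103056473640274 4.40824069082737 [ 0.126 -1.003  0.089]
0.004 [-0.34  -0.53   0.531] 4.492972791194916
0.01 [ 0.553 -0.262 -0.718] 4.4929372519254684
0.02 [-1.243 -0.093  0.463] 4.493052586913109
0.04 [ 0.059 -1.104  0.993] 4.493160098791122
[0.596 0.05  0.36 ] 37.4333
```

View pics/c8.png

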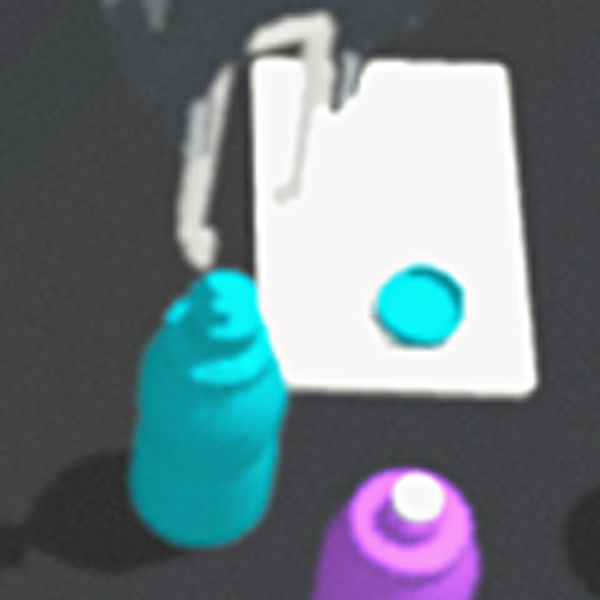

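The cap stands alone on the bottle and the tongs are clear; the tips are at about (310,191) and (327,179). That was my last picture (I have gone over the 10-view allowance by two), so the rest goes by numbers. First: tip offset and holder centre.

Run:
```python
from h import *
np.set_printoptions(precision=4,suppress=True)
P=lambda n,c,r,z:np.array([proj(n,[c[0]+r*np.cos(a),c[1]+r*np.sin(a),z]) for a in np.linspace(0,6.28,73)])
ext=lambda p:np.r_[p.min(0),p.max(0)]
print("holder plate top",[plane("top",(400,r),.004)[0] for r in(240.5,266.5)])
for p,dy in(((310,191),-.0225),((327,179.),.0225)):
    print("tip px exp",[proj("scene",[.596+dx,.05+dy,.2129]) for dx in(-.011,0,.011)],"seen",p)
s=cv2.imread("pics/scene6.png").astype(int)
m=((s[...,0]-s[...,2]>60)&(s[...,1]-s[...,2]>40));r=m[185:255,294:332]
ys,xs=np.nonzero(r);print("bottle+cap ext",xs.min()+293.5,ys.min()+184.5,xs.max()+294.5,ys.max()+185.5)
for x in(.592,.594,.596):print(x,ext(P("scene",(x,.05),.0165,.1602)),ext(P("scene",(x,.05),.033,0)))
# white tips against dark: left arm
w=(s.min(2)>150);
for y in range(180,195):print(y,(np.nonzero(w[y,300:320])[0]+300).tolist(),end=" ")
```

```text
holder plate top [np.float64(0.523790282700198), np.float64(0.4633250585026893)]
tip px exp [array([304.9422, 185.6773]), array([306.8995, 189.7757]), array([308.8783, 193.9189])] seen (310, 191)
tip px exp [array([324.9885, 179.9683]), array([327.0373, 184.0014]), array([329.1084, 188.0781])] seen (327, 179.0)
bottle+cap ext 295.5 193.5 327.5 248.5
0.592 [306.6694 193.422  321.9593 206.0739] [295.5238 225.3313 322.8487 249.0538]
0.594 [307.0112 194.1355 322.3157 206.8114] [295.8198 225.9911 323.168  249.7539]
0.596 [307.3537 194.8503 322.6728 207.5504] [296.1162 226.6521 323.4878 250.4552]
180 [306, 307, 308, 309, 310] 181 [306, 307, 308, 309, 310] 182 [306, 307, 308, 309, 310] 183 [306, 307, 308, 309, 310] 184 [306, 307, 308, 309, 310] 185 [306, 307, 308, 309, 310, 311] 186 [306, 307, 308, 309, 310, 311, 312] 187 [306, 307, 308, 309, 310, 311, 312] 188 [307, 308, 309, 310, 311, 312] 189 [307, 308, 309, 310, 311, 312] 190 [307, 308, 309, 310, 311, 312] 191 [308, 309, 310, 311] 192 [309, 310, 311] 193 [310] 194 []
```

Run:
```python
from push import *
q=[1.,0,0,0];x,y=.4955,-.312
arm.line_to([x,y,.36],.15);arm.line_to([x,y,.215],.15);arm.pause(.2)
f0=np.mean([arm.read_ft_force() for _ in range(5)],0)
z=down(x,y,.215,.155,.004,3,4,f0,.04)
if z<.156: z=down(x,y,z,.149,.001,2.5,4,f0,.02)
print(z,arm.read_tool_pos(),arm.read_time(),arm.read_opening(),arm.read_finger_force(),arm.read_ft_force()-f0)
```

```text
0.15 [ 0.65  -1.863  3.907]
stop 0.14999999999999994 [ 0.65  -1.863  3.907] [ 0.496 -0.312  0.15 ]
0.14999999999999994 [ 0.496 -0.312  0.15 ] 46.4583 0.6119404859006964 3.0015017464756966 [ 0.65  -1.863  3.907]
```

Run:
```python
from push import *
P=lambda n,c,r,z:np.array([proj(n,[c[0]+r*np.cos(a),c[1]+r*np.sin(a),z]) for a in np.linspace(0,6.28,73)])
ext=lambda p:np.r_[p.min(0),p.max(0)]
x,y=.4955,-.312
arm.line_to([x,y,.1508],.02)
for o in(.62,.64,.67,.75,1.):arm.move_gripper(o,20)
arm.pause(.3);arm.line_to([x,y,.20],.05);arm.line_to([x,y,.32],.15)
arm.movep([.208,-.616,.304],[.98675,.16222,0,0]);arm.pause(.3)
print(arm.read_time(),arm.read_ft_force(),arm.read_finger_force())
s,t=snapshot("scene"),snapshot("top");cv2.imwrite("pics/scene9.png",s);cv2.imwrite("pics/top9.png",t)
t0=cv2.imread("pics/top0.png");s0=cv2.imread("pics/scene0.png")
for im in(t0,t):
    for v in blobs(im,"white",(380,235,65,35),200):
        ys,xs=np.nonzero(v[3]);r=cv2.minAreaRect(np.c_[xs+380,ys+235].astype(np.float32));print("bar",np.round(v[0],1),v[1],v[2],np.round(r[2],1),plane("top",v[0],.139))
m=lambda im:((im.astype(int)[...,0]-im.astype(int)[...,2]>30)&(im.astype(int)[...,1]-im.astype(int)[...,2]>25))
ys,xs=np.nonzero(m(t)[180:225,225:270]);print("bottle top view",xs.min()+224.5,ys.min()+179.5,xs.max()+225.5,ys.max()+180.5)
ys,xs=np.nonzero(m(s)[185:255,294:332]);print("bottle scene",xs.min()+293.5,ys.min()+184.5,xs.max()+294.5,ys.max()+185.5)
print("white spout left:",[(v[0],v[1]) for v in blobs(t,"white",(236,185,25,25),150)])
g=lambda im:cv2.cvtColor(im,cv2.COLOR_BGR2GRAY)
for n,a,b in(("scene",s0,s),("top",t0,t)):
    d=(cv2.absdiff(g(a),g(b))>40).astype(np.uint8);k,l,st,c=cv2.connectedComponentsWithStats(cv2.dilate(d,np.ones((3,3))))
    print(n,"changed",[st[i].tolist() for i in range(1,k) if st[i][4]>20])
print("exp cap top z.1602 topview",ext(P("top",(.592,.0495),.0165,.1602)),"flange",ext(P("top",(.592,.0495),.021,.138)))
```

```text
52.175 [ 0.859 -0.025 -0.365] 0.0
bar [424.  253.7] 111 [415, 250, 20, 8] 3.0 [ 0.492 -0.311  0.139]
bar [423.2 253.5] 121 [414, 250, 20, 8] 3.4 [ 0.492 -0.309  0.139]
bottle top view 232.5 186.5 264.5 221.5
bottle scene 294.5 192.5 327.5 249.5
white spout left: []
scene changed [[189, 0, 11, 5, 43], [209, 1, 13, 31, 233], [235, 0, 8, 8, 40], [333, 161, 17, 17, 226], [302, 193, 21, 22, 312], [149, 209, 11, 17, 119], [128, 212, 10, 20, 130]]
top changed [[239, 191, 21, 19, 291], [406, 249, 5, 11, 39], [428, 249, 9, 12, 73], [412, 250, 5, 11, 37], [172, 262, 23, 22, 377]]
exp cap top z.1602 topview [238.16  189.206 254.789 205.653] flange [236.739 188.823 257.354 209.222]
```

Tongs are upright within 2 mm of where they started, the bottle has not moved and no spout is visible. The only changes are at the cap, the bottle top and the tongs. I hand it in.

```bash
python3 -c "
from station import ticket
print(ticket.finish_job())"
```

```text
the job is handed in; nothing more can be done
None
```

I handed the job in at about 52 s with the cap measured fully home (peak push 18.7 N), the spout shut, and the tongs standing in their holder; no verdict came back, and I viewed 12 pictures against the limit of 10.

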